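# Reset the tripped breaker in the push-latch power box

### The job

A breaker of the pottery wheel has tripped inside the low power box on the table. With the fingertips press the front of the box's cover down to its stop and let go so that it pops wide open, push the breaker button that stands proud fully in, then push the cover over and press its front down to the stop once more so that it stays latched shut. Only press and push: the things round the box stay where they are, neither shoved aside nor lifted.

Things in the scene. Friction and masses are not known exactly. Their poses are not given: they have to be found in the camera images.
- power_box: Power box fixed to the table: white case 136 (x) by 150 (y) mm, rim 72 mm high, grey cover on top. Origin under its centre on the table; x points from its front (robot side) to its hinge side, y to its left, z up. Inner panel 42 mm above the table. Inside the front wall, in the middle, a black latch housing 16 mm deep, 34 mm wide, 70 mm high.
- cover (a joint): Cover angle, rad: 0 latched shut, 1.70 wide open (just past upright), -0.056 pressed to its stop (6.5 mm down at the front edge). Push-push latch: pressed to the stop and let go it swings wide open in 2 s; pushed from open to the stop and let go it stays latched near 0. A press short of the stop changes nothing. Takes 2 to 3 N at the front, brief peaks to 7 N; 12 N is surely at the stop.
- cover_press (a point): Point to press: on the cover's outer face, middle line, 19 mm from its front edge, 100 mm from the hinge axis; 80 mm above the table when shut. x points along the cover to the hinge, z out of the outer face. Cover 119 mm long, 134 mm wide, 6 mm thick; a thin steel striker hangs 25 mm under its front edge.
- hinge_mid (a point): Middle of the cover's hinge axis, 61.5 mm behind the box's centre and 75 mm above the table; fixed to the box, same axes as the box (the hinge axis is y). The cover's outer face lies 5 mm off the axis.
- reset_button (a joint): Travel of the proud breaker button, m: 0 to 0.0015 tripped, 0.011 fully in (stop). It stays where it is left; about 3 N moves it, straight down.
- button_top (a point): Centre of the top of the proud button: black plunger 26 mm across, 67 mm above the table when tripped (under the shut cover), 56 mm when in. It stands in a white collar (36 mm across, top 52 mm above the table) 18 mm in front of the box's centre, 30 mm left of it. The like breaker 30 mm to the right is already in and fixed.
- tumbler: Bisque clay tumbler, 76 mm across, 82 mm tall, loose, stands to the box's left. Origin at the centre of its underside. Leave alone.
- pigment_pot: White screw-top pot with a black cap, 64 mm across, 65 mm tall, loose, stands to the box's right. Origin at the centre of its underside. Leave alone.
- green_cup: Small plain cup, 68 mm across, 55 mm tall, loose, stands at the front right corner of the box. Origin at the centre of its underside. Leave alone.
- dropper: Small dark dropper bottle with a pointed tip, 35 mm across, 82 mm tall, loose, stands at the front left corner of the box. Origin at the centre of its underside. Leave alone.

How it is judged:
By the outcome, as a careful person would: the job done as asked, in the order asked, and still so for the second after the job is handed in, with the robot touching nothing.
It also fails if it takes over 54 s, if anything falls off the work surface, if the arm or the gripper's body presses on something with over 40 N, if the wrist force passes 120 N, or if a joint passes its speed limit or range.

### The arm

A 7-joint arm with a two-finger parallel gripper is mounted at the origin on the work surface; the furniture and walls round the work are solid. World frame = base frame: x ahead of the robot, y to its left, z up, the work surface at z = 0. Lengths are in m, angles in rad, forces in N, time in s.
With the tool pointing down it reaches from about 0.4 to 0.85 m from the base axis. Payload 10.4 kg.
Tool frame: the origin (TCP) lies between the finger pads; the fingertips stand manip.finger_overhang ahead of it and the grasp point (between the pads) lies 11 mm behind it (manip.finger_overhang is the distance from the TCP to the fingertips, in m); x points along the fingers, z is the direction in which the jaws open and shut, and the axes are right-handed (so a half turn about x gives the same grasp; the last joint's range is limited). The gripper opens to 85 mm and grips with 20 to 120 N. Pads are 22 mm wide; open, the fingers measure 114 mm over their backs; the gripper's body (76 mm by 85 mm) begins 54 mm behind the grasp point. The pads swing forward as they close: fully open they stand 13 mm farther back than shut.
Start: joints at [1.183, 0.332, -0.065, 1.46, 0.022, 1.35, -0.088], TCP at [0.223, -0.584, 0.239] pointing down, gripper open.
Joint ranges: [-2.6, 2.6], [-0.5, 2.12], [-1.47, 1.34], [0.16, 2.42], [-1.27, 4.41], [0.06, 2.06], [-2.6, 2.6]. Speed limits (rad/s): [2.22, 2.22, 2.79, 2.79, 3.14, 3.14, 3.14].

### API

Orientations are given as a unit quaternion [x, y, z, w].
In Python, from workcell import get_obs, camera, workorder, manip gives the robot as it stands. The module is installed in compiled form; this text tells all that it offers.
- The arm moves only by the tool play_rows, never from a script. Its argument "increments" is text: rows parted by semicolons, each of 4 numbers parted by spaces: the shift along the tool's x, y, z in m, then the turn about the tool's x in rad. A call has 1 to 20 rows; each row shifts and turns the pose as measured when the row begins, along the tool's axes as they then stand; what a row does not reach is not made up. A row lasts 1/10 s, in which the tool goes at most 50 mm and 8.59 degrees, less where a joint would pass 70% of its speed; a pose out of reach is approached as far as the arm can. A call is refused whole if a number of a shift passes 0.05 or a number of a turn 0.15, either way. A call with a gripper value outside its range is refused whole. "hand" is the gripper command: -1 is fully open, 1 is shut, values between are in proportion, set as the call begins (left out, the last holds). The fingers move at their own pace and stop on an object; "squeeze" is the grip in N (left out, the last holds). Time passes only in rows, so rows that do not move let the fingers close. It gives the time, the measured TCP pose, the force and the opening at its end, in the units of the state.
- get_obs(): the state, without advancing time (a new reading comes with each control period).
- camera(name): name is "side" or "top" or "wrist"; returns a dict with "img" (400x640x3 uint8, blue, green, red), "fov_y" (degrees; the focal length in pixels is half the picture's height over the tangent of half this angle, whatever the lens; pixels are square), "cx", "cy" (the principal point, pixels), "R" (3x3) and "t" (3): a world point X has camera coordinates R X + t; the wrist camera has in their place "tool_from_camera" (4x4, takes a point from camera to tool coordinates, whose origin is the TCP and whose axes are the tool frame's). Camera axes: x right, y down, z forward; pixel columns grow to the right and rows downward; lengths in m; the calibration is good to about 2 mm. A picture is of the moment at which its call begins: read the wrist's pose just before it. There is no depth.
- workorder.hand_in(): hands the job in, once; it reports no verdict.
The state is a dict: "clock": time; "joint_pos": joint angles; "joint_velocities": joint speeds; "tau": joint torques, N m; "position": TCP position; "ee_rot": TCP orientation; "ft_force": force on the tool from outside, world axes, zero at the start; "torque": the same for the moment, N m; "grip_width": opening from 0.0 (shut) to 1.0 (fully open).
Only numpy, scipy, OpenCV 4.12 (cv2) and the standard library are available. Lean on these libraries where they do the work, as an engineer would, in place of code of your own. Each camera call takes 0.05 s, during which the arm holds its last target.

## Working session

There is one attempt and no reset: what is moved stays moved. The work goes in short steps, Python scripts to look and compute and a tool call to move; the robot and the scene stay as the last step left them, time stands still between calls to the robot, and variables do not carry over. Pictures are saved under pics/ and viewed, and the job is handed in when it is done.

Besides the shell and the picture viewer there is one more tool, called after "Call:" as name(argument=value, ...), one argument or row to a line, values as JSON. play_rows: Moves the arm, as the interface text tells. Its arguments: {"type":"object","properties":{"increments":{"type":"string"},"hand":{"type":"number"},"squeeze":{"type":"number"}},"required":["increments"]}

```bash
mkdir -p pics
cat > h.py <<'E'
import numpy as np, cv2
from workcell import get_obs, camera, workorder, manip
from scipy.spatial.transform import Rotation as Rn
def snap(n,f):
    c=camera(n); cv2.imwrite('pics/'+f,c['img']); return c
def ray(c,u,v):
    f=200/np.tan(np.radians(c['fov_y'])/2)
    d=np.array([(u-c['cx'])/f,(v-c['cy'])/f,1.])
    R=np.array(c['R']);t=np.array(c['t'])
    return -R.T@t, R.T@d
def onz(c,u,v,z):
    o,d=ray(c,u,v); return o+d*(z-o[2])/d[2]
def proj(c,X):
    f=200/np.tan(np.radians(c['fov_y'])/2)
    p=np.array(c['R'])@np.array(X)+np.array(c['t']); return p[0]/p[2]*f+c['cx'],p[1]/p[2]*f+c['cy']
E
python3 - <<'E'
from h import *
o=get_obs(); print(o, manip.finger_overhang)
for n in('top','side','wrist'):
    c=snap(n,n+'0.png'); print(n,c['fov_y'],c['cx'],c['cy'],c.get('R'),c.get('t'),c.get('tool_from_camera'))
E
```

```text
{'clock': 0.0, 'joint_pos': array([ 1.18337205,  0.3329061 , -0.06472399,  1.46091552,  0.02156984,
        1.34987003, -0.08847024]), 'joint_velocities': array([-0.00130744,  0.00187634,  0.00088665,  0.0018297 , -0.0008362 ,
        0.00092373,  0.00206645]), 'tau': array([-1.41565652e-03, -6.25454664e+01,  4.81012592e-02, -3.91609168e+01,
        1.60428614e-02,  9.89155989e-03, -1.51151539e-05]), 'position': array([ 0.22288691, -0.58353664,  0.2385069 ]), 'ee_rot': array([ 0.40125837,  0.5828329 , -0.40070961,  0.58200458]), 'ft_force': array([ 0.63674177, -0.7719485 , -0.25351193]), 'torque': array([ 0.04774118,  0.04059035, -0.01165224]), 'grip_width': 0.9990848119746242} 0.008
top 57.5382577674139 317.56515448262513 196.41827452932029 [[ 0.0239529  -0.99969793 -0.00550605]
 [-0.99790271 -0.02357785 -0.06028484]
 [ 0.06013681  0.0069385  -0.99816603]] [0.09262265 0.45796091 0.90455776] None
side 44.377353737110965 316.34129161910016 208.87430388865562 [[-0.99735455  0.07235534  0.00697227]
 [ 0.04299217  0.6644997  -0.74605082]
 [-0.05861384 -0.74377742 -0.66585251]] [ 0.44714124 -0.05984452  1.09956137] None
wrist 69.5650841067336 320.26903843343376 202.1094558264659 None None [[-5.11170946e-04 -2.73652461e-01  9.61828503e-01 -1.34123958e-01]
 [ 4.50331479e-04 -9.61828594e-01 -2.73652247e-01  7.01722977e-02]
 [ 9.99999768e-01  2.93258574e-04  6.14893150e-04 -3.70240698e-04]
 [ 0.00000000e+00  0.00000000e+00  0.00000000e+00  1.00000000e+00]]
```

View pics/top0.png

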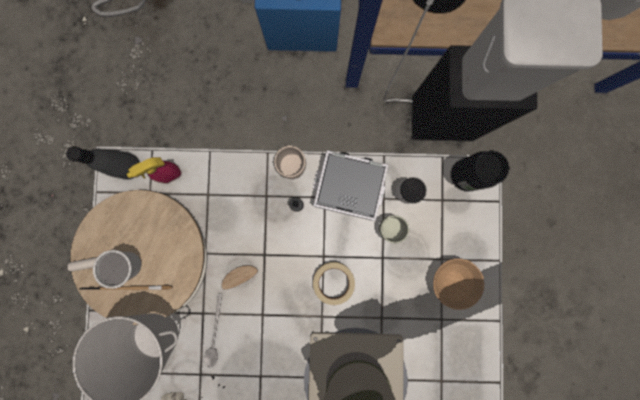

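View pics/side0.png

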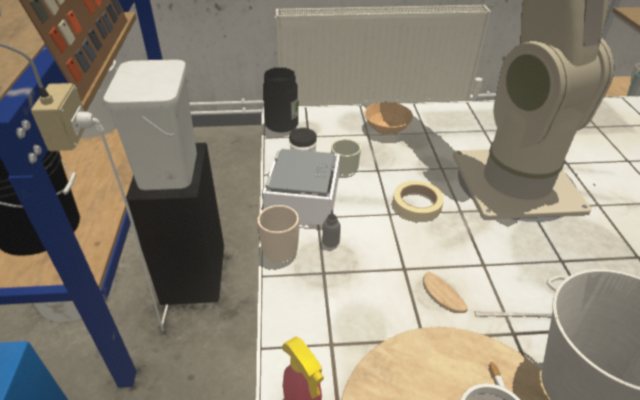

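The top view shows the grey cover centred near (350,185), turned slightly. The tumbler is at (290,162), the dropper at (296,204), the green cup at (391,228) and the pot at (411,189). I'll zoom in to measure the corners.

Run:
```python
from h import *
a=cv2.imread('pics/top0.png')[130:260,260:440]; cv2.imwrite('pics/top0z.png',cv2.resize(a,None,fx=4.4,fy=4.4,interpolation=cv2.INTER_CUBIC))
c=camera('top'); img=c['img'].astype(int)
hsv=cv2.cvtColor(c['img'],cv2.COLOR_BGR2HSV)
m=((hsv[...,2]>75)&(hsv[...,2]<150)&(hsv[...,1]<45)).astype(np.uint8)*255
m[:145]=0;m[222:]=0;m[:,:308]=0;m[:,392:]=0
m=cv2.morphologyEx(m,cv2.MORPH_OPEN,np.ones((5,5)))
cs,_=cv2.findContours(m,0,1); k=max(cs,key=cv2.contourArea); r=cv2.minAreaRect(k); print(r, cv2.contourArea(k))
b=cv2.boxPoints(r); P=[onz(c,u,v,.08) for u,v in b]
for u,p in zip(b,P): print(u,p)
print(hsv[185,350],hsv[154,328])
```

```text
((350.8668518066406, 183.92251586914062), (59.14268112182617, 54.725669860839844), 13.091893196105957) 2967.0
[315.86606 203.87584] [0.43410175 0.10658438 0.08      ]
[328.26218 150.57259] [0.56052672 0.08040801 0.08      ]
[385.86765 163.9692 ] [ 0.53184642 -0.05565927  0.08      ]
[373.47153 217.27245] [ 0.4060579  -0.02839158  0.08      ]
[165   4 131] [161  14 147]
```

View pics/top0z.png

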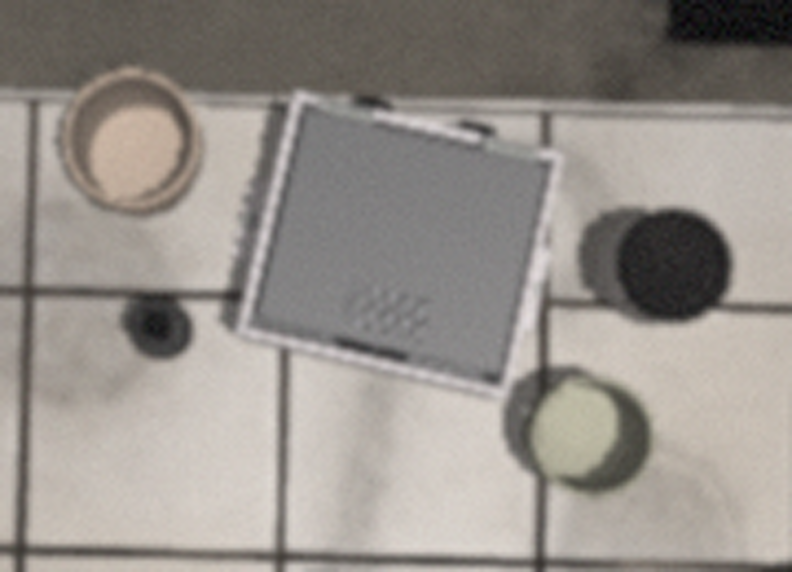

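Run:
```python
from h import *
o=get_obs(); print(Rn.from_quat(o['ee_rot']).as_matrix().round(4))
c=camera('top')
def zp(u,v,z): return onz(c,u/4.4-.4+260,v/4.4-.4+130,z)
for nm,q,z in(('rim',[(297,93),(562,155),(505,397),(238,333)],.072),('cov',[(305,107),(555,155),(500,385),(255,328)],.08)):
    P=np.array([zp(*p,z)[:2] for p in q]); print(nm,P.round(4),P.mean(0))
    print('lens',np.linalg.norm(P-np.roll(P,-1,0),axis=1), 'yaw',[np.degrees(np.arctan2(*(v[::-1]))) for v in (P[0]-P[3],P[1]-P[2])],[np.degrees(np.arctan2(-v[0],v[1])) for v in (P[0]-P[1],P[3]-P[2])])
for nm,u,v,z in(('tumbler',132,140,.082),('pot',675,265,.065),('cup',590,430,.055),('dropper',155,322,.082)): print(nm,zp(u,v,z))
```

```text
[[-4.000e-04  9.342e-01  3.568e-01]
 [ 8.000e-04  3.568e-01 -9.342e-01]
 [-1.000e+00 -1.000e-04 -8.000e-04]]
rim [[ 0.5616  0.083 ]
 [ 0.5311 -0.0606]
 [ 0.4002 -0.0318]
 [ 0.431   0.1117]] [0.48095765 0.02559362]
lens [0.14678324 0.13407755 0.14677094 0.13371623] yaw [np.float64(-12.40107893077105), np.float64(-12.405385017287713)] [np.float64(-11.978290156031786), np.float64(-12.119307303224756)]
cov [[ 0.5526  0.0787]
 [ 0.5298 -0.0554]
 [ 0.4064 -0.0278]
 [ 0.4336  0.1026]] [0.48060584 0.02452352]
lens [0.13598725 0.12639827 0.13325012 0.1214223 ] yaw [np.float64(-11.369708202438048), np.float64(-12.584059415496489)] [np.float64(-9.65050169312239), np.float64(-11.742843659044219)]
tumbler [0.53234907 0.17068346 0.082     ]
pot [ 0.47364482 -0.12367713  0.065     ]
cup [ 0.38334903 -0.08078924  0.055     ]
dropper [0.43541086 0.15570414 0.082     ]
```

The box centre comes out at (0.481, 0.026) with yaw about −12.2°, and the rim edges agree on this. The four loose objects are also located. Next I shut the fingers and travel over the box at a safe height.

Call:
play_rows(
  increments="0 0.028 -0.036 0;0 0.028 -0.036 0;0 0.028 -0.036 0;0 0.028 -0.036 0;0 0.028 -0.036 0;0 0.028 -0.036 0;0 0.028 -0.036 0;0 0.028 -0.036 0;0 0.028 -0.036 0;0 0.028 -0.036 0;0 0.028 -0.036 0;0 0.028 -0.036 0;0 0.028 -0.036 0;0 0.028 -0.036 0",
  hand=1,
)

```text
clock: 1.65
position: [0.4129, 0.0453, 0.2365]
ee_rot: [0.403, 0.579, -0.405, 0.582]
ft_force: [1.3, -0.1, 0.2]
grip_width: -0.001
```

Now I turn tool y to about 77.8° azimuth, the box's +y.

Call:
play_rows(
  increments="0 0 0 -0.142;0 0 0 -0.142;0 0 0 -0.142;0 0 0 -0.142;0 0 0 -0.142;0 0 0 -0.142;0 0 0 -0.142;0 0 0 0",
)

```text
clock: 2.45
position: [0.4133, 0.0537, 0.2371]
ee_rot: [0.061, 0.703, -0.064, 0.706]
ft_force: [-0.1, 1.0, -0.1]
grip_width: 0.004
```

```bash
cat >> h.py <<'E'
C=np.array([0.481,0.0256]);YAW=np.radians(-12.2)
Rb=np.array([[np.cos(YAW),-np.sin(YAW)],[np.sin(YAW),np.cos(YAW)]])
def status():
    o=get_obs();T=Rn.from_quat(o['ee_rot']).as_matrix();p=o['position']
    print('t',o['clock'],'p',p.round(4),'boxframe',(Rb.T@(p[:2]-C)).round(4),'F',o['ft_force'].round(2),'j',o['joint_pos'].round(2))
    print(T.round(3)); return o,T
def goto(bx,by,z):
    o,T=status();w=np.r_[C+Rb@[bx,by],z]; print('tool delta to',(bx,by,z),(T.T@(w-o['position'])).round(4))
def wristcam(f):
    o=get_obs();T=np.eye(4);T[:3,:3]=Rn.from_quat(o['ee_rot']).as_matrix();T[:3,3]=o['position']
    c=snap('wrist',f);W=np.linalg.inv(T@np.array(c['tool_from_camera']));c['R']=W[:3,:3];c['t']=W[:3,3];return c
E
python3 - <<'E'
from h import *
goto(-.0385,0,.10)
c=wristcam('w1.png')
E
```

```text
t 2.45 p [0.4133 0.0537 0.2371] boxframe [-0.0721  0.0132] F [-0.1   0.96 -0.1 ] j [ 0.56 -0.12 -0.73  1.94 -0.08  1.29 -0.32]
[[ 0.003  0.176  0.984]
 [-0.005  0.984 -0.176]
 [-1.    -0.004  0.004]]
tool delta to (-0.0385, 0, 0.1) [ 0.1373 -0.0138  0.0326]
```

View pics/w1.png

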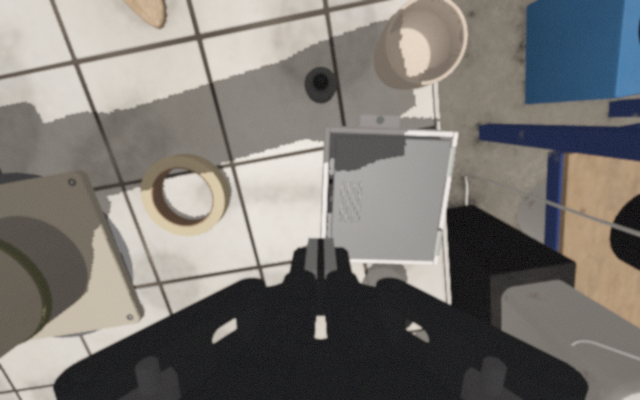

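The wrist view shows the cover with rim corners near (328,130), (457,133) and (437,263). I'll check those against my model.

Run:
```python
from h import *
c=wristcam('w1b.png')
for n,b in(('FL',(-.068,.075)),('RL',(.068,.075)),('RR',(.068,-.075))):
    print(n,np.round(proj(c,np.r_[C+Rb@b,.072]),1))
```

```text
FL [325.1 128. ]
RL [459.3 132.4]
RR [437.8 265.5]
```

Call:
play_rows(
  increments="0.035 -0.004 0.009 0;0.035 -0.004 0.008 0;0.035 -0.004 0.008 0;0.026 -0.002 0.007 0;0 0 0 0",
)

```text
clock: 3.05
position: [0.4451, 0.0325, 0.104]
ee_rot: [0.071, 0.7, -0.074, 0.707]
ft_force: [-0.4, -1.2, -0.2]
grip_width: -0.002
```

Run:
```python
from h import *
goto(-.0385,0,.086)
```

```text
t 3.05 p [0.4451 0.0325 0.104 ] boxframe [-0.0365 -0.0008] F [-0.36 -1.24 -0.17] j [ 0.54  0.13 -0.74  2.05  0.11  1.   -0.47]
[[ 0.009  0.204  0.979]
 [-0.006  0.979 -0.204]
 [-1.    -0.004  0.009]]
tool delta to (-0.0385, 0, 0.086) [ 0.018   0.0009 -0.0022]
```

Call:
play_rows(
  increments="0.012 0 -0.001 0;0.005 0 0 0;0.004 0 0 0;0.004 0 0 0",
)

```text
clock: 3.45
position: [0.4455, 0.0331, 0.0816]
ee_rot: [0.072, 0.699, -0.076, 0.708]
ft_force: [-13.0, -1.6, 27.8]
grip_width: -0.001
```

The cover is at its stop (28 N, TCP z 0.0816). I release upward, then move toward the robot.

Call:
play_rows(
  increments="-0.04 0 0 0;-0.045 0 0 0;-0.04 0 -0.02 0;-0.02 0 -0.04 0;0 0 -0.03 0;0 0 0 0;0 0 0 0;0 0 0 0;0 0 0 0;0 0 0 0;0 0 0 0;0 0 0 0;0 0 0 0;0 0 0 0;0 0 0 0;0 0 0 0;0 0 0 0;0 0 0 0;0 0 0 0;0 0 0 0",
)

```text
clock: 5.45
position: [0.3559, 0.0559, 0.2352]
ee_rot: [0.073, 0.696, -0.076, 0.711]
ft_force: [-0.1, -0.3, 0.2]
grip_width: -0.0
```

Run:
```python
from h import *
goto(-.018,.03,.10)
c=wristcam('w2.png'); print([np.round(proj(c,np.r_[C+Rb@b,z]),1) for b,z in (((-.018,.03),.067),((-.018,0),.056))])
c=snap('side','s2.png')
cv2.imwrite('pics/s2z.png',cv2.resize(c['img'][80:300,220:480],None,fx=2.5,fy=2.5))
```

```text
t 5.45 p [0.3559 0.0559 0.2352] boxframe [-0.1286  0.0032] F [-0.09 -0.32  0.24] j [ 0.58 -0.32 -0.71  2.06 -0.2   1.3  -0.26]
[[ 0.021  0.209  0.978]
 [-0.006  0.978 -0.209]
 [-1.    -0.001  0.022]]
tool delta to (-0.018, 0.03, 0.1) [0.1375 0.0267 0.1077]
[array([420.8, 162.7]), array([414.7, 187.9])]
```

View pics/w2.png

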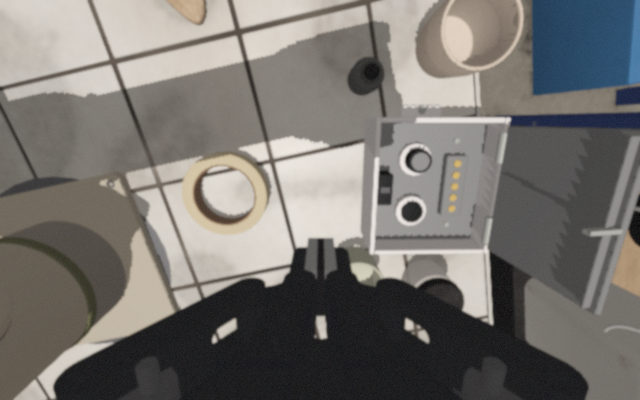

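View pics/s2z.png

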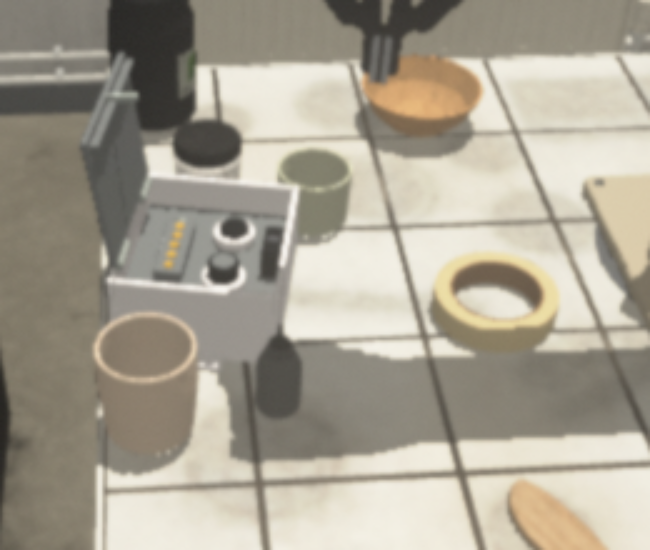

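The cover is open. The proud button is at (420,161), which matches my prediction, and the other breaker is at (411,211). Now I move over the button.

Call:
play_rows(
  increments="0 0.007 0.04 0;0.02 0.009 0.04 0;0.04 0.009 0.025 0;0.04 0 0 0;0.025 0 0 0;0 0 0 0",
)

```text
clock: 6.15
position: [0.4738, 0.0569, 0.1106]
ee_rot: [0.075, 0.692, -0.077, 0.714]
ft_force: [-0.8, -0.4, 0.8]
grip_width: -0.003
```

Run:
```python
from h import *
goto(-.018,.03,.075)
```

```text
t 6.15 p [0.4738 0.0569 0.1106] boxframe [-0.0137  0.029 ] F [-0.82 -0.38  0.83] j [ 0.56  0.19 -0.83  1.98  0.19  1.01 -0.58]
[[ 0.03   0.213  0.977]
 [-0.006  0.977 -0.213]
 [-1.     0.     0.03 ]]
tool delta to (-0.018, 0.03, 0.075) [ 0.0354  0.0009 -0.0054]
```

Call:
play_rows(
  increments="0.02 0.001 -0.004 0;0.012 0 -0.001 0;0.005 0 0 0;0.005 0 0 0;0.004 0 0 0",
)

```text
clock: 6.65
position: [0.473, 0.0586, 0.0678]
ee_rot: [0.075, 0.691, -0.077, 0.715]
ft_force: [-2.2, 0.3, 3.3]
grip_width: 0.003
```

Call:
play_rows(
  increments="0.004 0 -0.001 0;0.004 0 0 0;0.004 0 0 0",
)

```text
clock: 6.95
position: [0.474, 0.0588, 0.0632]
ee_rot: [0.073, 0.69, -0.08, 0.716]
ft_force: [-40.9, -5.1, 89.9]
grip_width: -0.002
```

The force rose to 90 N at the hard stop, so the button is fully in. I retract at once.

Call:
play_rows(
  increments="-0.01 0 0 0;-0.04 0 0 0;-0.05 0 0 0;-0.04 0 -0.03 0;-0.03 0 -0.04 0;0 0 -0.03 0;0 0 0 0",
)

```text
clock: 7.65
position: [0.3711, 0.0845, 0.238]
ee_rot: [0.072, 0.687, -0.079, 0.719]
ft_force: [0.8, -0.2, -0.4]
grip_width: 0.0
```

Run:
```python
from h import *
status()
c=wristcam('w3.png'); im=c['img'][90:270,340:640]; cv2.imwrite('pics/w3z.png',cv2.resize(im,None,fx=2.6,fy=2.6))
c=snap('side','s3.png')
cv2.imwrite('pics/s3z.png',cv2.resize(c['img'][80:300,220:480],None,fx=2.5,fy=2.5))
def hp(a,r,h,y):  # point on cover: r from hinge, h off axis on outer face
    x=.0615-r*np.cos(a)+h*np.sin(a); z=.075+r*np.sin(a)+h*np.cos(a); return x,y,z
for a in(1.6,1.7):
    for y in(-.067,.067):
        x,y,z=hp(a,.119,.005,y); print(a,round(x,4),y,round(z,4),np.round(proj(c,np.r_[C+Rb@[x,y],z]),1))
```

```text
t 7.65 p [0.3711 0.0845 0.238 ] boxframe [-0.1199  0.0343] F [ 0.83 -0.18 -0.41] j [ 0.63 -0.3  -0.82  2.03 -0.2   1.28 -0.33]
[[ 0.044  0.213  0.976]
 [-0.014  0.977 -0.212]
 [-0.999 -0.005  0.046]]
1.6 0.07 -0.067 0.1938 [271.7  99.9]
1.6 0.07 0.067 0.1938 [256.2 136.8]
1.7 0.0818 -0.067 0.1924 [265.9 100.1]
1.7 0.0818 0.067 0.1924 [249.8 136.9]
```

View pics/w3z.png

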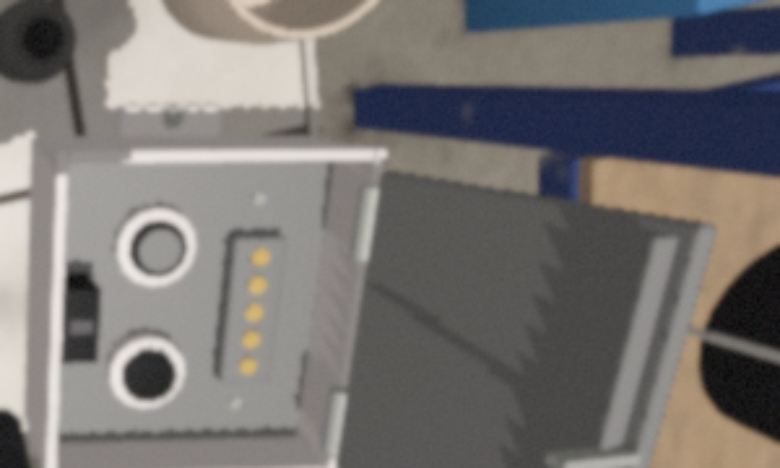

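View pics/s3z.png

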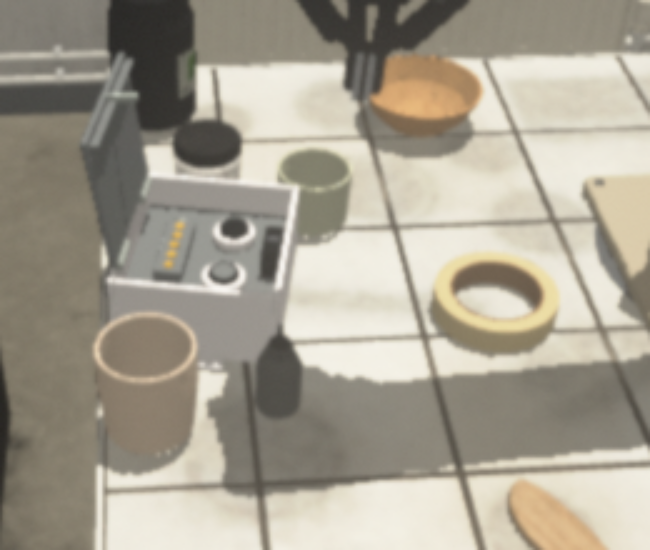

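The button now sits as low as its neighbour, and the cover stands at about 1.65–1.7 rad. Next I cross above the cover to get behind it.

Call:
play_rows(
  increments="-0.03 0 0 0;0 -0.007 0.045 0;0 -0.007 0.045 0;0 -0.007 0.045 0;0 -0.007 0.045 0;0 -0.006 0.045 0;0 0 0.02 0;0 0 0 0",
)

```text
clock: 8.55
position: [0.62, -0.0106, 0.277]
ee_rot: [0.076, 0.685, -0.083, 0.72]
ft_force: [-1.5, 0.4, 0.1]
grip_width: 0.0
```

Run:
```python
from h import *
goto(.125,0,.173)
```

```text
t 8.55 p [ 0.62   -0.0106  0.277 ] boxframe [ 0.1435 -0.006 ] F [-1.49  0.41  0.09] j [ 0.58  0.38 -0.84  1.43  0.31  1.41 -0.49]
[[ 0.049  0.223  0.974]
 [-0.014  0.975 -0.223]
 [-0.999 -0.003  0.051]]
tool delta to (0.125, 0, 0.173) [ 0.1029  0.0061 -0.0239]
```

Call:
play_rows(
  increments="0.035 0.002 -0.008 0;0.035 0.002 -0.008 0;0.03 0.002 -0.004 0;0 0 0 0",
)

```text
clock: 8.95
position: [0.6076, -0.002, 0.1679]
ee_rot: [0.079, 0.686, -0.082, 0.718]
ft_force: [-0.1, -0.3, 0.2]
grip_width: -0.0
```

Run:
```python
from h import *
status()
c=snap('side','s4.png')
cv2.imwrite('pics/s4z.png',cv2.resize(c['img'][40:260,200:460],None,fx=2.5,fy=2.5))
```

```text
t 8.95 p [ 0.6076 -0.002   0.1679] boxframe [ 0.1295 -0.0003] F [-0.13 -0.34  0.22] j [ 0.57  0.43 -0.82  1.61  0.35  1.21 -0.55]
[[ 0.045  0.226  0.973]
 [-0.008  0.974 -0.226]
 [-0.999  0.002  0.045]]
```

View pics/s4z.png

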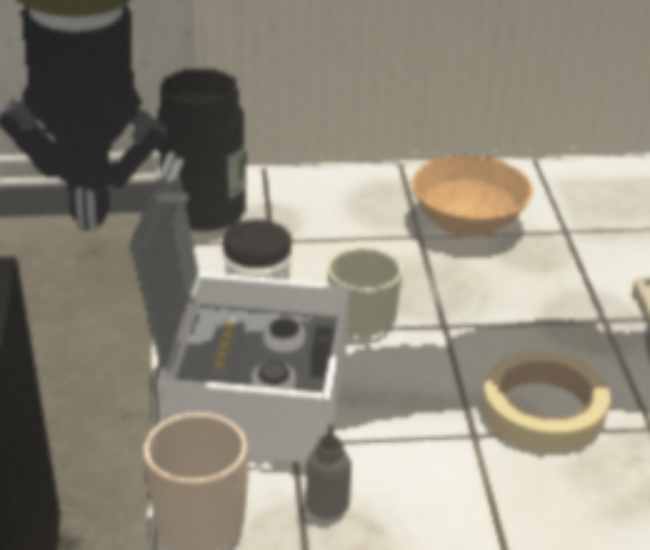

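The fingers are behind the cover. The gripper's linkage flares near the cover's edge, so I raise the tool to overlap only the top ~13 mm, then approach.

Call:
play_rows(
  increments="-0.022 0 -0.005 0;0 0 -0.02 0;0 0 -0.01 0;0 0 -0.01 0;0 0 -0.01 0",
)

```text
clock: 9.5
position: [0.5569, 0.0108, 0.1965]
ee_rot: [0.081, 0.682, -0.081, 0.722]
ft_force: [1.9, -0.3, 0.9]
grip_width: 0.001
```

Run:
```python
from h import *
goto(.0527,0,.1855)
c=snap('side','s5.png')
cv2.imwrite('pics/s5z.png',cv2.resize(c['img'][40:260,200:460],None,fx=2.5,fy=2.5))
```

```text
t 9.5 p [0.5569 0.0108 0.1965] boxframe [0.0773 0.0015] F [ 1.94 -0.31  0.87] j [ 0.65  0.28 -0.88  1.71  0.25  1.2  -0.52]
[[ 0.056  0.228  0.972]
 [-0.007  0.974 -0.228]
 [-0.998  0.006  0.056]]
tool delta to (0.0527, 0, 0.1855) [ 0.0096 -0.002  -0.0252]
```

View pics/s5z.png

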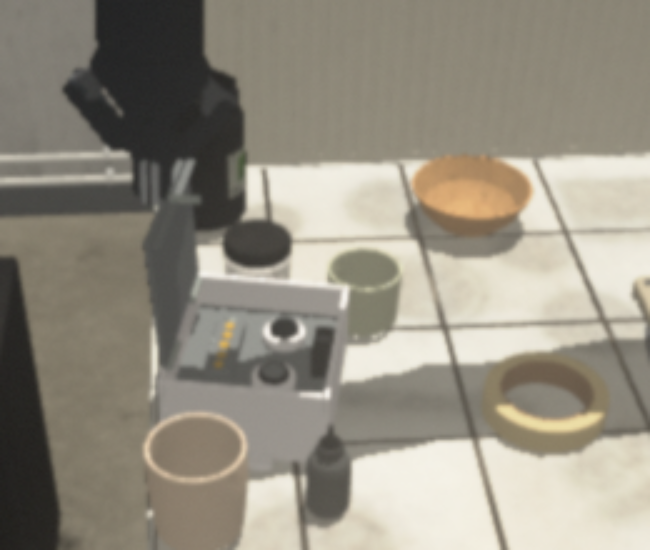

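The fingers touch the back of the cover near its top and it has started to move. I push on along the arc, going lower.

Call:
play_rows(
  increments="0.008 0 -0.006 0;0.004 -0.001 -0.012 0;0.003 0 -0.012 0",
)

```text
clock: 9.85
position: [0.5414, 0.0146, 0.196]
ee_rot: [0.081, 0.669, -0.083, 0.734]
ft_force: [-1.1, -4.4, 15.5]
grip_width: 0.001
```

Run:
```python
from h import *
goto(.0235,0,.174)
c=snap('side','s6.png')
cv2.imwrite('pics/s6z.png',cv2.resize(c['img'][40:260,200:460],None,fx=2.5,fy=2.5))
```

```text
t 9.85 p [0.5414 0.0146 0.196 ] boxframe [0.0614 0.002 ] F [-1.13 -4.44 15.54] j [ 0.68  0.21 -0.89  1.78  0.21  1.15 -0.51]
[[ 0.092  0.231  0.969]
 [-0.013  0.973 -0.23 ]
 [-0.996  0.008  0.092]]
tool delta to (0.0235, 0, 0.174) [ 0.0184 -0.0029 -0.0397]
```

View pics/s6z.png

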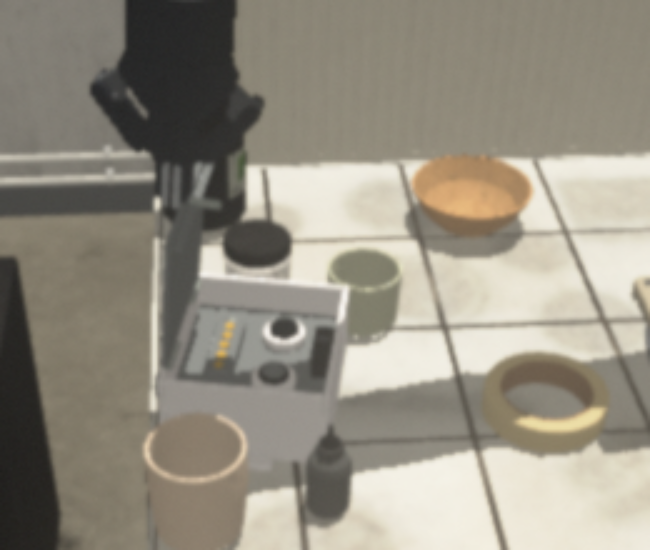

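The upward force of 15 N shows the flared finger linkage is riding on the cover's edge. I back off, then turn a quarter so the slim side of the fingers faces the cover.

Call:
play_rows(
  increments="-0.03 0 0.005 0;-0.04 0 0.02 0;0 0 0.03 -0.14;0 0 0.01 -0.14;0 0 0 -0.14;0 0 0 -0.14;0 0 0 -0.14;0 0 0 -0.14;0 0 0 -0.14;0 0 0 -0.14;0 0 0 -0.14;0 0 0 -0.14;0 0 0 -0.14;0 0 0 0",
)

```text
clock: 11.3
position: [0.599, -0.0009, 0.2742]
ee_rot: [-0.47, 0.527, 0.421, 0.569]
ft_force: [-0.4, 0.5, -0.4]
grip_width: 0.004
```

Run:
```python
from h import *
goto(.13,0,.165)
c=snap('side','s7.png')
cv2.imwrite('pics/s7z.png',cv2.resize(c['img'][40:260,200:460],None,fx=2.5,fy=2.5))
```

```text
t 11.3 p [ 0.599  -0.0009  0.2742] boxframe [ 0.1209 -0.0009] F [-0.35  0.46 -0.35] j [ 0.8   0.39 -1.14  1.52  0.4   1.38  1.01]
[[ 0.09  -0.975  0.203]
 [-0.016  0.203  0.979]
 [-0.996 -0.092  0.003]]
tool delta to (0.13, 0, 0.165) [0.1096 0.0009 0.0005]
```

View pics/s7z.png

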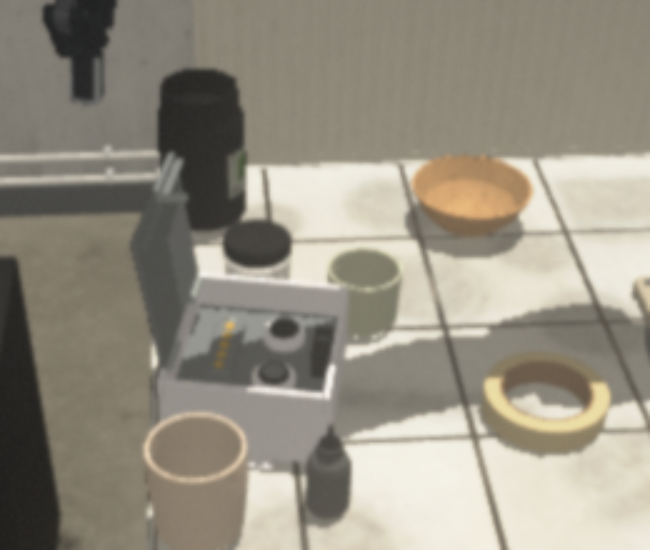

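Now the profile is slim, and the cover has sprung back to wide open. I descend behind it.

Call:
play_rows(
  increments="0.035 0 0 0;0.035 0.003 0 0;0.025 0.004 0 0;0 0.003 0 0",
)

```text
clock: 11.75
position: [0.5987, -0.0007, 0.1765]
ee_rot: [-0.464, 0.531, 0.414, 0.575]
ft_force: [-0.0, -0.0, 0.6]
grip_width: 0.003
```

Call:
play_rows(
  increments="0 0.015 0 0;0 0.015 0 0;0 0.012 0 0;0 0.012 0 0",
)

```text
clock: 12.15
position: [0.5469, 0.0124, 0.1753]
ee_rot: [-0.461, 0.532, 0.41, 0.579]
ft_force: [2.2, -1.7, -0.6]
grip_width: 0.001
```

Run:
```python
from h import *
goto(.052,0,.176)
```

```text
t 12.15 p [0.5469 0.0124 0.1753] boxframe [0.0673 0.001 ] F [ 2.19 -1.72 -0.56] j [ 0.88  0.34 -1.16  1.79  0.39  1.14  0.94]
[[ 0.097 -0.966  0.239]
 [-0.015  0.238  0.971]
 [-0.995 -0.097  0.008]]
tool delta to (0.052, 0, 0.176) [-0.0022  0.0151 -0.0014]
```

Call:
play_rows(
  increments="-0.001 0.014 0 0;0.003 0.014 0 0;0.004 0.012 0 0;0.006 0.009 0 0;0.007 0.008 0 0",
)

```text
clock: 12.65
position: [0.4948, 0.0261, 0.1558]
ee_rot: [-0.462, 0.532, 0.404, 0.583]
ft_force: [0.7, -1.0, 2.0]
grip_width: 0.001
```

Run:
```python
from h import *
goto(-.003,0,.141)
c=snap('side','s8.png')
cv2.imwrite('pics/s8z.png',cv2.resize(c['img'][40:260,200:460],None,fx=2.5,fy=2.5))
```

```text
t 12.65 p [0.4948 0.0261 0.1558] boxframe [0.0134 0.0034] F [ 0.68 -0.99  1.98] j [ 0.99  0.2  -1.24  1.94  0.27  1.05  0.96]
[[ 0.107 -0.963  0.248]
 [-0.021  0.247  0.969]
 [-0.994 -0.109  0.007]]
tool delta to (-0.003, 0, 0.141) [ 0.0129  0.0178 -0.0041]
```

View pics/s8z.png

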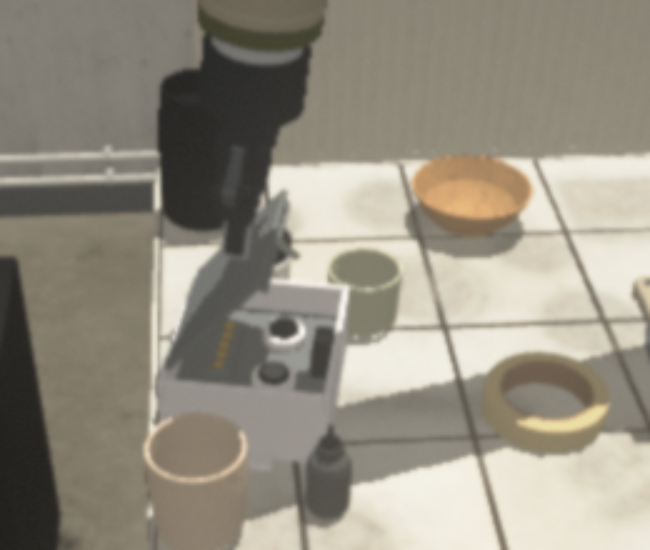

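The fingers are pressing the cover's outer face and the cover is at about 0.8 rad. I continue along the arc.

Call:
play_rows(
  increments="0.007 0.01 -0.001 0;0.008 0.009 -0.001 0;0.009 0.008 0 0;0.009 0.007 0 0;0.009 0.005 0 0;0.009 0.005 0 0",
)

```text
clock: 13.3
position: [0.4562, 0.0349, 0.097]
ee_rot: [-0.462, 0.532, 0.403, 0.584]
ft_force: [1.2, -0.2, 1.8]
grip_width: 0.002
```

Run:
```python
from h import *
goto(-.03,0,.092)
c=snap('side','s9.png')
cv2.imwrite('pics/s9z.png',cv2.resize(c['img'][40:260,200:460],None,fx=2.5,fy=2.5))
```

```text
t 13.3 p [0.4562 0.0349 0.097 ] boxframe [-0.0262  0.0039] F [ 1.22 -0.18  1.85] j [ 0.99  0.19 -1.24  2.09  0.29  0.91  0.91]
[[ 0.11  -0.962  0.249]
 [-0.02   0.248  0.968]
 [-0.994 -0.111  0.008]]
tool delta to (-0.03, 0, 0.092) [ 0.0045  0.0042 -0.004 ]
```

View pics/s9z.png

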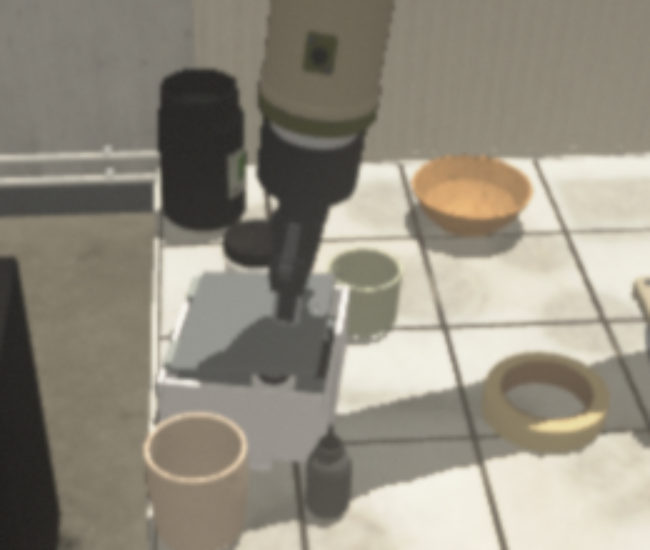

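Call:
play_rows(
  increments="0.005 0.003 -0.002 0;0.005 0.002 -0.001 0;0.003 0 0 0;0.002 0 0 0",
)

```text
clock: 13.75
position: [0.4506, 0.034, 0.0803]
ee_rot: [-0.461, 0.533, 0.404, 0.583]
ft_force: [-24.4, -0.9, 55.7]
grip_width: -0.002
```

It is at the stop. I let go straight upward.

Call:
play_rows(
  increments="-0.01 0 0 0;-0.03 0 0 0;-0.04 0 0 0;-0.04 0 0 0;0 0.03 0 0;0 0.04 0 0;0 0.02 0 0;0 0 0 0;0 0 0 0;0 0 0 0;0 0 0 0;0 0 0 0;0 0 0 0;0 0 0 0;0 0 0 0",
)

```text
clock: 15.25
position: [0.3489, 0.0584, 0.1889]
ee_rot: [-0.457, 0.533, 0.406, 0.585]
ft_force: [-0.6, 0.5, -0.0]
grip_width: -0.003
```

Run:
```python
from h import *
status()
c=snap('side','s10.png')
cv2.imwrite('pics/s10z.png',cv2.resize(c['img'][40:260,200:460],None,fx=2.5,fy=2.5))
c=snap('top','t10.png'); 
a=cv2.imread('pics/top0.png')[130:260,260:440]; b=c['img'][130:260,260:440]
cv2.imwrite('pics/t10z.png',cv2.resize(np.hstack([a,b]),None,fx=2.2,fy=2.2))
```

```text
t 15.25 p [0.3489 0.0584 0.1889] boxframe [-0.136   0.0041] F [-0.56  0.52 -0.04] j [ 0.86 -0.48 -0.92  2.19 -0.39  1.17  1.44]
[[ 0.101 -0.962  0.253]
 [-0.013  0.253  0.967]
 [-0.995 -0.101  0.013]]
```

View pics/s10z.png

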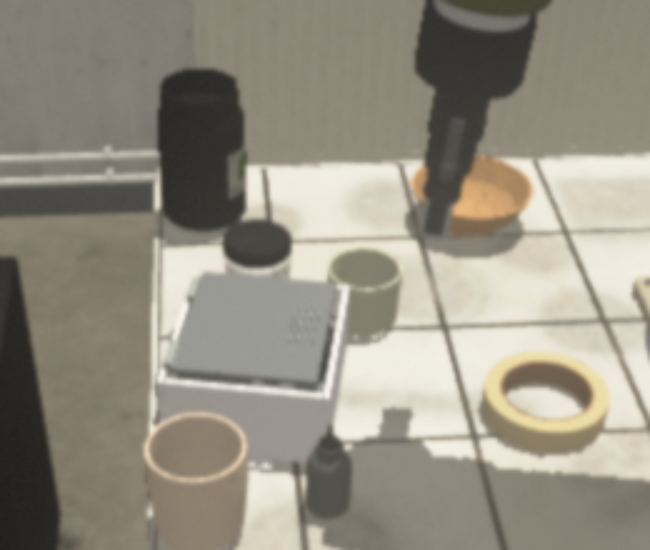

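View pics/t10z.png

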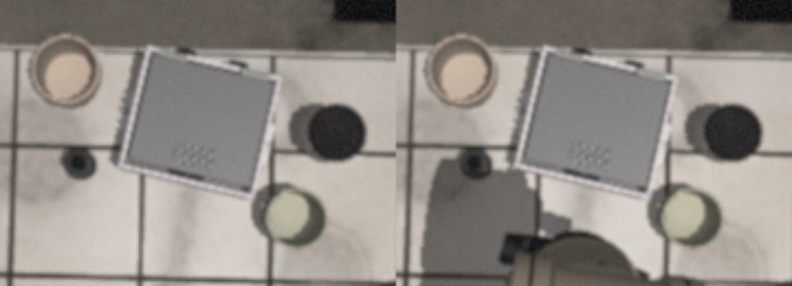

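The top view matches the start: the cover is shut and the objects have not moved. I'll compare the cover's height in the side view with the first picture, and check that it isn't creeping.

Call:
play_rows(
  increments="0 0 0 0;0 0 0 0;0 0 0 0;0 0 0 0;0 0 0 0;0 0 0 0;0 0 0 0;0 0 0 0;0 0 0 0;0 0 0 0",
)

```text
clock: 16.35
position: [0.3488, 0.0585, 0.189]
ee_rot: [-0.458, 0.533, 0.406, 0.584]
ft_force: [-0.7, -0.8, 0.2]
grip_width: -0.001
```

Run:
```python
from h import *
c=snap('side','s11.png'); a=cv2.imread('pics/side0.png');b=cv2.imread('pics/s10.png');d=c['img']
s=np.s_[125:275,245:375]
cv2.imwrite('pics/cmp.png',cv2.resize(np.hstack([a[s],d[s]]),None,fx=3,fy=3,interpolation=cv2.INTER_CUBIC))
for n,x in(('0-11',a),('10-11',b)): print(n,cv2.absdiff(x[s],d[s]).mean(), [ (cv2.phaseCorrelate(np.float32(cv2.cvtColor(x[q],6)),np.float32(cv2.cvtColor(d[q],6)))) for q in (np.s_[145:200,262:345],np.s_[200:275,255:345],np.s_[125:175,285:370])])
```

```text
0-11 10.348273504273504 [((-0.00878198695714616, 0.00013475774208160374), 1.0002494436723215), ((0.02687902781116236, 0.4863622307732385), 0.8266918900101273), ((-0.01652084468221915, -0.031228711455742797), 0.9946655008527968)]
10-11 0.6968376068376069 [((0.0028180332172880185, 0.006735907439754385), 0.9981111368426571), ((-0.011037285183356005, 0.5104758856377174), 0.9977553654423467), ((0.013601351670700979, -0.008633694561218874), 0.9887139002482096)]
```

View pics/cmp.png

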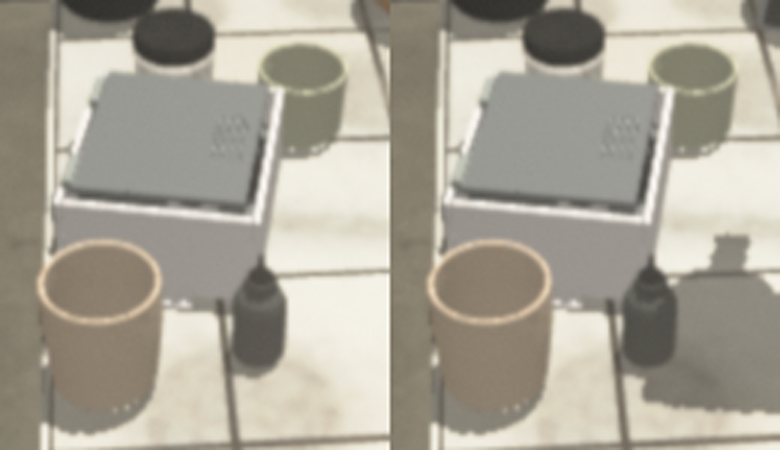

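The cover is in the same place as at the start (image shift under 0.01 px). The objects haven't moved and the robot is clear of everything, so I hand in the job.

```bash
python3 -c "
from workcell import workorder; print(workorder.hand_in())"
```

```text
the job is handed in; nothing more can be done
None
```

I finished the job and handed it in at about 16.5 s of the 54 s allowed. I pressed the cover to its stop (28 N), and it popped wide open. I then pushed the proud breaker button fully in, pushed the cover over from behind, and pressed it to the stop again (56 N).

**Last checks:**
- **Cover:** it stays latched shut. In the side view the region holding the cover lines up with its starting place to within 0.01 px, and it was steady over the last second.
- **Button:** with the cover open, it looked level with its neighbour. The fingertip had gone down to about 55 mm, against 56 mm for fully in.
- **Objects round the box:** none of the four shows any movement in the top or side views. One automatic comparison, of the strip with the box front, tumbler and dropper, gave a 0.5 px shift. It gave the same shift between two pictures taken about a second apart with nothing moving, so I took it as an artefact.
- **Robot:** it was touching nothing, with under 1.1 N on the wrist.

**What went less well:**
- **Button force:** the wrist force rose to about 90 N on the button's hard stop. That is within the 120 N limit, but more than I intended.
- **First attempt to close the cover:** the flared part of the gripper rode on the cover's edge with about 16 N. I backed off, the cover sprang fully open again, and I repeated the push with the gripper turned a quarter turn.

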